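Weigh a parcel on a locking letter balance

TASK

Check whether the small cardboard parcel is heavier than the balance's counterweight. With the beam still locked, set the parcel flat in the middle of the pan and let go; then pull the lock knob all the way out until it clicks into its detent, give the pan about a second to sink and settle with the parcel on it, and push the knob fully home again so that the beam is locked level. Leave the parcel on the pan and do not disturb the other things.

Things in the scene. Friction and masses are not known exactly. Their poses are not given: they have to be found in the camera images.
- parcel_center (a point): Centre of the small closed cardboard parcel (90 x 56 x 45 mm, about 0.22 kg), half-way up, 22.5 mm above its underside. Its x axis runs along the 90 mm length, y across the 56 mm width, z up. It stands flat on the work surface at the start.
- balance: Letter balance, fixed to the surface. Origin: middle of its foot. White housing 150 mm wide (y), 120 deep (x), 100 high on a black foot 166 x 136 mm. Its x axis points from the knob's front face into the housing, y towards the pan, z up. The beam pivots at the housing's middle, 128 mm up; the pan is rigid on it 140 mm along +y, an upright steel counterweight 48 mm across 140 mm along -y.
- pan_top (a point): Centre of the top face of the balance's flat pan (aluminium plate with a thin black rubber mat, 110 mm in x by 120 mm in y, no rim), about 145 mm above the work surface while the beam is locked. Axes as the balance's, but tipping with the beam. A solid wall with a framed map rises close behind the balance: keep the arm clear of it.
- knob_grip (a point): Centre of the lock knob's black head, a cylinder 38 mm across, 27 mm long, axis level along the balance's x, 70 mm above the surface. On a 14 mm stem out of the middle of the housing's front; head centre 45 mm before that face when in. Its flat front end is 14 mm before the centre. x axis points into the housing (push direction), y to the pan's side, z up. Can be pinched across y from above.
- knob (a joint): Travel of the lock knob in m: 0 = fully in (beam locked level), 0.030 = fully out at its detent (beam free). Pulling takes about 6 N; past half travel an over-centre action draws it to the nearer end, where it stays. Pushing in with a loaded pan takes about 6 N, since the knob lifts the pan back to level.
- beam (a joint): Tilt of the beam in rad: 0 = level, positive = pan down; stops at -0.12 and 0.12. The parcel is always heavier than the counterweight, so the freed pan sinks to 0.12, slowly damped, within about a second.
- stapler: Bystander: pale green stapler, 128 x 36 x 42 mm, on the surface in front of the housing's counterweight side. Origin at the middle of its underside; it lies along its y axis.
- sticky_pad: Bystander: yellow pad of sticky notes, 76 x 76 x 17 mm, on the surface in front of the pan. Origin at the middle of its underside.
- mug: Bystander: speckled white mug, 85 mm across, 102 mm high, at the left. Origin on its underside.
- clock: Bystander: small square beige clock, 112 x 50 x 112 mm, at the back right. Origin at the middle of its underside.
- pencil_cup: Bystander: dark cup with pencils, 80 mm across, 166 mm high, at the back right corner. Origin on its underside.
Mind the look-alikes: they are no part of the job. Of the things shaped like the part that bears parcel_center, the cardboard one is meant.

How it is judged (in metres and radians):
On the way, in this order (a step that is already met when the one before it is completed fails the run):
1. the parcel stands flat on the middle of the pan, released, with the knob still in and the beam locked level (horizontal distance between parcel_center and pan_top below 0.035 m and z of parcel_center in the frame of pan_top between 0.017 and 0.03 m and contact force between the fingers and parcel below 0.1 N and value of joint knob below 0.004 m and value of joint beam below 0.025 rad), for 0.2 s.
2. the knob is out at its detent and the pan with the parcel has sunk to its stop and settled (horizontal distance between parcel_center and pan_top below 0.035 m and z of parcel_center in the frame of pan_top between 0.017 and 0.03 m and value of joint knob above 0.026 m and value of joint beam above 0.1 rad and velocity of joint beam below 0.05 rad/s), for 0.3 s.
At the end, for the whole second after the job is handed in: The knob is fully in (within 3 mm), the beam is level (within 0.025 rad), and the parcel lies flat and still on the pan, its centre within 35 mm of the pan's centre (horizontal distance between parcel_center and pan_top below 0.035 m and z of parcel_center in the frame of pan_top between 0.017 and 0.03 m and value of joint knob below 0.003 m and value of joint beam between -0.025 and 0.025 rad and linear speed of parcel below 0.02 m/s); the robot touches nothing.
It fails at once if the beam is freed (knob more than 12 mm out) while the parcel is not on the pan (value of joint knob above 0.012 m and horizontal distance between parcel_center and pan_top above 0.06 m).
It fails at once if the parcel is tipped over (angle between parcel_center's own z axis and vertical above 0.7 rad).
It fails at once if another thing on the cabinet is shifted by more than 30 mm (distance of any of stapler, sticky_pad, mug, clock, pencil_cup from where it was at the start of the episode above 0.03 m).
It also fails if it takes over 51 s, if anything falls off the work surface, if the arm or the gripper's body presses on something with over 40 N, if the wrist force passes 120 N, or if a joint passes its speed limit or range.

ROBOT

A 6-joint arm with a two-finger parallel gripper is mounted at the origin on a cart in front of the work surface, level with it; the furniture and walls round the work are solid. World frame = base frame: x ahead of the robot, y to its left, z up, the work surface at z = 0. Lengths are in m, angles in degrees, forces in N, time in s.
With the tool pointing down it reaches from about 0.225 to 0.725 m from the base axis. Payload 3.1 kg.
Tool frame: the origin (TCP) lies at the very end of the fingers, on their centre line; the grasp point (between the pads) lies 19 mm behind it (manip.grip_point_offset is the distance from the TCP to the grasp point, in m); x points along the fingers, y is the direction in which the jaws open and shut, and the axes are right-handed (so a half turn about x gives the same grasp; the last joint's range is limited). The gripper opens to 85 mm and grips with 20 to 120 N. Pads are 22 mm wide; open, the fingers measure 114 mm over their backs; the gripper's body (76 mm by 85 mm) begins 54 mm behind the grasp point. The pads swing forward as they close: fully open they stand 13 mm farther back than shut.
Start: joints at [-80.718, 2.75, 5.684, 92.934, 0, 82.678], TCP at [0.15, -0.503, 0.231] pointing down, gripper open.
Joint ranges: [-166.93, 166.93], [-56.73, 111.36], [-69.38, 81.34], [-121.58, 131.49], [-85.45, 84.26], [-180, 180]. Speed limits (degrees/s): [159.86, 159.86, 180, 180, 180, 180].

INTERFACE

Orientations are given as [roll, pitch, yaw] about the fixed x, y, z axes, in that order (R = Rz(yaw) Ry(pitch) Rx(roll)).
In Python, from rig import manip gives the robot as it stands. The module is installed in compiled form; this text tells all that it offers.
- The arm moves only by the shell command python3 -m inch 'ROWS' [FORCE]. ROWS is JSON, a list of rows, each a list of 3 entries, a list of its own where there are three numbers: the shift along the tool's x, y, z in m, then the turn about the tool's x in degrees, then the finger opening in m, from 0 to 0.0854. A call has 1 to 5 rows; each row shifts and turns the commanded pose from where the row before left it, along the tool's axes as they then stand; what a row does not reach is not made up. A row lasts 1/12 s, in which the tool goes at most 41.7 mm and 7.16 degrees, less where a joint would pass 70% of its speed; a pose out of reach is approached as far as the arm can. A call is refused whole if a number of a shift passes 0.0417 or a number of a turn 7.16, either way. A call with a gripper value outside its range is refused whole. The fingers move at their own pace and stop on an object; FORCE is the grip in N (left out, the last holds). Time passes only in rows, so rows that do not move let the fingers close. It gives the time, the measured TCP pose, the force and the opening at its end, in the units of the state.
- manip.state(): the state, without advancing time (a new reading comes with each control period).
- manip.grab_frame(name): name is "side" or "top" or "wrist"; returns the picture (384x512x3 uint8, red, green, blue); there is no depth.
- manip.camera_params(name): a dict with "camera_matrix" (3x3 intrinsics, pixels), "R" (3x3) and "t" (3): a world point X has camera coordinates R X + t; the wrist camera has in their place "tool_from_camera" (4x4, takes a point from camera to tool coordinates, whose origin is the TCP and whose axes are the tool frame's). Camera axes: x right, y down, z forward; pixel columns grow to the right and rows downward; lengths in m; the calibration is good to about 2 mm. A picture is of the moment at which its call begins: read the wrist's pose just before it. camera_params takes no time and is no camera call.
- manip.sign_off(): hands the job in, once; it reports no verdict.
Trained networks look in the newest picture that a camera, given by its name, has taken for a name from the list of things; names that differ only in an ending like _2 or _b are one class to them, and where a whole thing is asked for, a point or a joint stands for the part that bears it (a point fixed in the world has none). Each returns a list of dicts, best first, with "confidence" (0 to 1); they miss things now and then, are a little off and sometimes report something else, mostly with a low value. They report only what shows in the picture. A call takes as long as a camera call. They do not tell look-alikes from the thing itself.
- manip.look_for(camera, target): "rect" ([centre column, centre row, width, height] in pixels, round what is visible of it).
The state is a dict: "time_s": time; "joint_pos": joint angles; "qd": joint speeds; "joint_efforts": joint torques, N m; "tcp_pos": TCP position; "tcp_rot": TCP orientation; "wrist_force": force on the tool from outside, world axes, zero at the start; "moment": the same for the moment, N m; "finger_gap": finger opening in m.
Only numpy, scipy, OpenCV 4.12 (cv2) and the standard library are available. Lean on these libraries where they do the work, as an engineer would, in place of code of your own. Each camera call takes 0.05 s, during which the arm holds its last target.

## Working session

There is one attempt and no reset: what is moved stays moved. The work goes in short steps, Python scripts to look and compute and a shell command to move; the robot and the scene stay as the last step left them, time stands still between calls to the robot, and variables do not carry over. Pictures are saved under pics/ and viewed, and the job is handed in when it is done.

```bash
mkdir -p pics; ls
python3 - <<'E'
from rig import manip
import cv2
print(manip.state())
for n in ("side","top","wrist"):
    f=manip.grab_frame(n); cv2.imwrite(f"pics/{n}0.png",f[:,:,::-1])
    print(n,{k:v for k,v in manip.camera_params(n).items()})
    for t in ("parcel_center","pan_top","knob_grip","balance","stapler","sticky_pad","mug"):
        print(t,[(d["confidence"],d["rect"]) for d in manip.look_for(n,t)])
print(manip.grip_point_offset)
E
```

```text
pics
{'time_s': 0.0, 'joint_pos': array([-8.07167631e+01,  2.79175389e+00,  5.58857000e+00,  9.29342889e+01,
       -1.10532097e-03,  8.26761113e+01]), 'qd': array([ 0.11765565,  0.12931534, -0.01714703, -0.12849952,  0.01626547,
        0.01795878]), 'joint_efforts': array([-1.06195002e-03, -3.38787210e+01,  3.20012605e+01,  2.04488070e-02,
       -4.11480805e-04, -9.93784361e-07]), 'tcp_pos': array([ 0.14991437, -0.50247632,  0.2301009 ]), 'tcp_rot': array([-96.86322473,  89.86252281,  99.74390219]), 'wrist_force': array([1.09279775, 0.03121402, 0.23649994]), 'moment': array([-0.00401128, -0.04907154, -0.02094957]), 'finger_gap': 0.08523385083436967}
side {'camera_matrix': array([[401.99165062,   0.        , 254.57155891],
       [  0.        , 401.99165062, 197.87002684],
       [  0.        ,   0.        ,   1.        ]]), 'R': array([[ 0.97834114, -0.20555199, -0.02443333],
       [-0.11780974, -0.45585796, -0.88222128],
       [ 0.17020421,  0.86599186, -0.47020063]]), 't': array([-0.52726203,  0.18362711,  1.5226463 ])}
parcel_center [(0.62, [245.0, 286.9, 36.0, 31.7]), (0.56,
[... 1076 characters left out ...]
[299.6, 191.7, 36.6, 19.5])]
mug [(0.6, [121.9, 222.1, 42.3, 27.9])]
wrist {'camera_matrix': array([[307.51995657,   0.        , 252.54624039],
       [  0.        , 307.51995657, 188.92460744],
       [  0.        ,   0.        ,   1.        ]]), 'tool_from_camera': array([[ 3.55250166e-04, -2.67008494e-01,  9.63694110e-01,
        -1.42832523e-01],
       [ 9.99999790e-01, -4.28219379e-04, -4.87279416e-04,
        -3.31434699e-04],
       [ 5.42780236e-04,  9.63694081e-01,  2.67008285e-01,
        -6.75212824e-02],
       [ 0.00000000e+00,  0.00000000e+00,  0.00000000e+00,
         1.00000000e+00]])}
parcel_center []
pan_top []
knob_grip []
balance []
stapler []
sticky_pad []
mug []
0.0187
```

Run:
```python
import cv2
a=cv2.imread("pics/top0.png")[120:270,90:450]; cv2.imwrite("pics/top0c.png",cv2.resize(a,None,fx=2.2,fy=2.2,interpolation=cv2.INTER_CUBIC))
a=cv2.imread("pics/side0.png")[140:330,170:350]; cv2.imwrite("pics/side0c.png",cv2.resize(a,None,fx=3.1,fy=3.1,interpolation=cv2.INTER_CUBIC))
```

```text
(no output)
```

View pics/top0c.png

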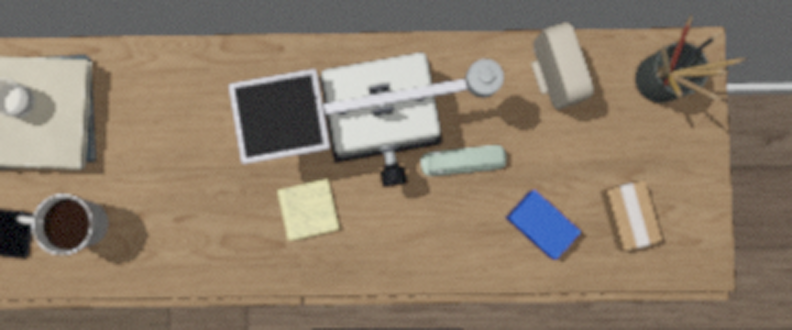

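View pics/side0c.png

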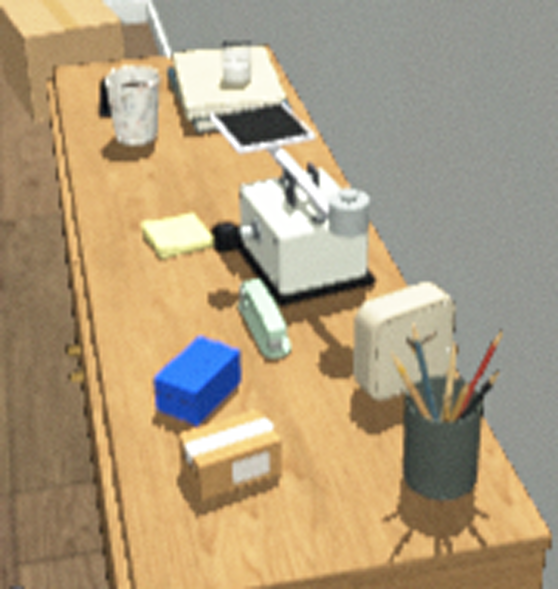

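View pics/top0.png

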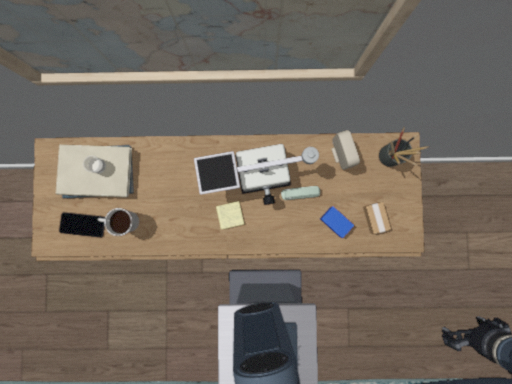

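The top view shows the cardboard parcel (white tape) at about (377,217). The blue look-alike is at (337,222), the pan at (216,172) and the knob at (268,198). Next I'll measure these.

```bash
cat > h.py <<'E'
from rig import manip
import numpy as np, cv2
from scipy.spatial.transform import Rotation as Ro
def cam(n):
    c=manip.camera_params(n); K=c["camera_matrix"]
    if n=="wrist":
        s=manip.state(); T=np.eye(4); T[:3,:3]=Ro.from_euler("xyz",s["tcp_rot"],degrees=True).as_matrix(); T[:3,3]=s["tcp_pos"]
        M=np.linalg.inv(T@c["tool_from_camera"]); return K,M[:3,:3],M[:3,3]
    return K,c["R"],c["t"]
def back(n,px,z,C=None):
    K,R,t=C or cam(n); o=-R.T@t
    d=(R.T@np.linalg.inv(K)@np.array([px[0],px[1],1.])); return o+d*(z-o[2])/d[2]
def proj(n,X,C=None):
    K,R,t=C or cam(n); p=K@(R@np.array(X)+t); return p[:2]/p[2]
E
python3 - <<'E'
from h import *
C=cam("top")
f=cv2.imread("pics/top0.png")
hsv=cv2.cvtColor(f,cv2.COLOR_BGR2HSV)
def c2(p): return (90+(p[0]+.5)/2.2-.5,120+(p[1]+.5)/2.2-.5)
# pan outline from crop (white border corners)
for name,z,pts in (("pan",.143,[(229,83),(318,71),(330,150),(241,163)]),("parceltop",.045,[(605,191),(646,182),(662,241),(622,250)]),("house",.1,[(323,70),(427,54),(440,137),(336,153)]),("cw",.15,[(485,77)]),("knob",.085,[(393,175)]),("mug",.1,[(65,222)]),("pad",.017,[(279,189),(329,179),(339,233),(290,241)]),("stapler",.04,[(424,164),(506,154)])):
    W=np.array([back("top",c2(p),z,C) for p in pts]); print(name,W[:,:2].round(3).tolist(),"mean",W.mean(0).round(4))
    if len(W)==4: print("  edges",[ (round(np.linalg.norm(W[(i+1)%4]-W[i]),3),round(np.degrees(np.arctan2(*(W[(i+1)%4]-W[i])[[1,0]])),1)) for i in range(4)])
m=(f.max(2)<75).astype(np.uint8); m[:, :190]=0; m[:,245:]=0; m[:140]=0;m[200:]=0
c=max(cv2.findContours(m,0,2)[0],key=cv2.contourArea); r=cv2.minAreaRect(c); print(r, back("top",r[0],.145,C), [back("top",p,.145,C)[:2].round(3) for p in cv2.boxPoints(r)])
E
```

```text
pan [[0.617, 0.213], [0.632, 0.092], [0.525, 0.077], [0.509, 0.197]] mean [0.5707 0.1448 0.143 ]
  edges [(np.float64(0.122), np.float64(-83.0)), (np.float64(0.109), np.float64(-171.9)), (np.float64(0.121), np.float64(97.6)), (np.float64(0.11), np.float64(8.4))]
parceltop [[0.467, -0.317], [0.479, -0.377], [0.393, -0.397], [0.381, -0.339]] mean [ 0.4301 -0.3573  0.045 ]
  edges [(np.float64(0.061), np.float64(-78.4)), (np.float64(0.088), np.float64(-166.8)), (np.float64(0.059), np.float64(101.9)), (np.float64(0.088), np.float64(14.3))]
house [[0.641, 0.088], [0.661, -0.058], [0.544, -0.075], [0.523, 0.071]] mean [0.5923 0.0065 0.1   ]
  edges [(np.float64(0.148), np.float64(-82.0)), (np.float64(0.118), np.float64(-172.2)), (np.float64(0.147), np.float64(98.0)), (np.float64(0.118), np.float64(8.3))]
cw [[0.62, -0.133]] mean [ 0.6198 -0.1326  0.15  ]
knob [[0.492, -0.009]] mean [ 0.4922 -0.0085  0.085 ]
mug [[0.432, 0.45]] mean [0.4318 0.4495 0.1   ]
pad [[0.476, 0.16], [0.49, 0.086], [0.41, 0.072], [0.399, 0.144]] mean [0.4437 0.1155 0.017 ]
  edges [(np.float64(0.076), np.float64(-79.4)), (np.float64(0.082), np.float64(-170.0)), (np.float64(0.074), np.float64(98.6)), (np.float64(0.079), np.float64(11.7))]
stapler [[0.51, -0.055], [0.523, -0.175]] mean [ 0.5161 -0.1152  0.04  ]
((216.31082153320312, 172.3648681640625), (30.413814544677734, 34.03059005737305), 80.53767395019531) [0.57160201 0.14588427 0.145     ] [array([0.609, 0.203]), array([0.624, 0.103]), array([0.535, 0.089]), array([0.519, 0.188])]
```

```bash
cat >> h.py <<'E'
def tgt(p,jawyaw=None):
    s=manip.state(); R=Ro.from_euler("xyz",s["tcp_rot"],degrees=True).as_matrix()
    yw=np.degrees(np.arctan2(R[1,1],R[0,1])); d=np.array(p)-s["tcp_pos"]
    print("t",round(s["time_s"],2),"tcp",s["tcp_pos"].round(4),"toolx",R[:,0].round(3),"jaw yaw",round(yw,2),"toolz",R[:,2].round(2),"d tool",(R.T@d).round(4),"F",s["wrist_force"].round(1),"gap",round(s["finger_gap"],4),"q6",s["joint_pos"].round(1))
    if jawyaw is not None:
        # turn about tool x (down): +turn lowers world yaw
        t=(-(jawyaw-yw)+180)%360-180; print("turn",round(t,2)); R2=R@Ro.from_euler("x",t,degrees=True).as_matrix(); print("d after turn",(R2.T@d).round(4))
E
python3 -c "
from h import *
tgt([.430,-.357,.13],-76.5)
tgt([.430,-.357,.13],103.5)"
```

```text
t 1.2 tcp [ 0.15   -0.5031  0.2313] toolx [ 0. -0. -1.] jaw yaw -73.4 toolz [-0.96 -0.29  0.  ] d tool [ 0.1013 -0.06   -0.3101] F [-0.4  0.1  0.1] gap 0.0855 q6 [-80.7   2.7   5.7  92.9   0.   82.7]
turn 3.1
d after turn [ 0.1013 -0.0767 -0.3064]
t 1.2 tcp [ 0.15   -0.5031  0.2313] toolx [ 0. -0. -1.] jaw yaw -73.4 toolz [-0.96 -0.29  0.  ] d tool [ 0.1013 -0.06   -0.3101] F [-0.4  0.1  0.1] gap 0.0855 q6 [-80.7   2.7   5.7  92.9   0.   82.7]
turn -176.9
d after turn [0.1013 0.0767 0.3064]
```

```bash
for i in 1; do :; done
python3 -m inch '[[[0,0,0],-7.08,0.0854],[[0,0,0],-7.08,0.0854],[[0,0,0],-7.08,0.0854],[[0,0,0],-7.08,0.0854],[[0,0,0],-7.08,0.0854]]' 40
python3 -m inch '[[[0,0,0],-7.08,0.0854],[[0,0,0],-7.08,0.0854],[[0,0,0],-7.08,0.0854],[[0,0,0],-7.08,0.0854],[[0,0,0],-7.08,0.0854]]' 40
python3 -m inch '[[[0,0,0],-7.08,0.0854],[[0,0,0],-7.08,0.0854],[[0,0,0],-7.08,0.0854],[[0,0,0],-7.08,0.0854],[[0,0,0],-7.08,0.0854]]' 40
python3 -m inch '[[[0,0,0],-7.08,0.0854],[[0,0,0],-7.08,0.0854],[[0,0,0],-7.08,0.0854],[[0,0,0],-7.08,0.0854],[[0,0,0],-7.08,0.0854]]' 40
python3 -m inch '[[[0,0,0],-7.08,0.0854],[[0,0,0],-7.08,0.0854],[[0,0,0],-7.08,0.0854],[[0,0,0],-7.08,0.0854],[[0,0,0],-7.08,0.0854]]' 40
python3 -c "
from h import *
tgt([.430,-.357,.18],103.5)"
```

```text
time_s: 1.62
tcp_pos: [0.15, -0.5031, 0.2313]
tcp_rot: [-93.4, 90.0, 139.0]
wrist_force: [0.3, 0.4, -0.5]
finger_gap: 0.0854
time_s: 2.03
tcp_pos: [0.15, -0.5031, 0.2313]
tcp_rot: [67.5, 90.0, -24.7]
wrist_force: [0.8, -0.2, 0.9]
finger_gap: 0.0854
time_s: 2.45
tcp_pos: [0.15, -0.5031, 0.2313]
tcp_rot: [111.5, 90.0, 54.6]
wrist_force: [-0.1, -0.0, -0.1]
finger_gap: 0.0855
time_s: 2.87
tcp_pos: [0.15, -0.5031, 0.2313]
tcp_rot: [-162.8, 90.0, 175.8]
wrist_force: [0.0, 0.4, 0.3]
finger_gap: 0.0857
time_s: 3.28
tcp_pos: [0.15, -0.5031, 0.2313]
tcp_rot: [94.6, 90.0, 108.6]
wrist_force: [0.2, -0.2, -0.3]
finger_gap: 0.0856
t 3.28 tcp [ 0.15   -0.5031  0.2313] toolx [-0.  0. -1.] jaw yaw 103.95 toolz [ 0.97  0.24 -0.  ] d tool [0.0513 0.0743 0.307 ] F [ 0.2 -0.2 -0.3] gap 0.0856 q6 [-80.7   2.8   5.7  92.9  -0.  -94.7]
turn 0.45
d after turn [0.0513 0.0767 0.3064]
```

```bash
python3 -m inch '[[[0,0.009,0.038],0,0.0854],[[0,0.009,0.038],0,0.0854],[[0.005,0.009,0.038],0,0.0854],[[0.005,0.009,0.038],0,0.0854],[[0.01,0.009,0.038],0,0.0854]]'
python3 -m inch '[[[0.01,0.009,0.038],0,0.0854],[[0.01,0.01,0.039],0,0.0854],[[0.01,0.01,0.04],0,0.0854],[[0,0,0],0,0.0854],[[0,0,0],0,0.0854]]'
python3 - <<'E'
from h import *
tgt([.430,-.357,.18],103.5)
f=manip.grab_frame("wrist"); cv2.imwrite("pics/w1.png",f[:,:,::-1])
print(manip.look_for("wrist","parcel_center"))
for z in (.045,):
  print([proj("wrist",(.430+x*.972-y*.233,-.357+x*.233+y*.972,z)).round(0) for x in(-.045,.045) for y in (-.028,.028)])
E
```

```text
time_s: 3.7
tcp_pos: [0.3258, -0.4144, 0.2125]
tcp_rot: [-73.1, 89.8, -59.5]
wrist_force: [0.8, -0.9, 0.2]
finger_gap: 0.0854
time_s: 4.12
tcp_pos: [0.4315, -0.3574, 0.1802]
tcp_rot: [126.7, 89.9, 140.6]
wrist_force: [-0.0, 1.3, 0.7]
finger_gap: 0.0855
t 4.12 tcp [ 0.4315 -0.3574  0.1802] toolx [-0.002  0.002 -1.   ] jaw yaw 103.86 toolz [ 0.97  0.24 -0.  ] d tool [ 0.0002  0.0008 -0.0013] F [-0.   1.3  0.7] gap 0.0855 q6 [-46.5   7.8   5.3  87.6  -0.  -60.3]
turn 0.36
d after turn [ 0.0002  0.0008 -0.0013]
[{'rect': [252.4, 177.1, 59.5, 98.2], 'confidence': 0.95}, {'rect': [379.9, 195.3, 102.2, 106.6], 'confidence': 0.7}]
[array([224., 131.]), array([286., 131.]), array([226., 224.]), array([283., 225.])]
```

View pics/w1.png

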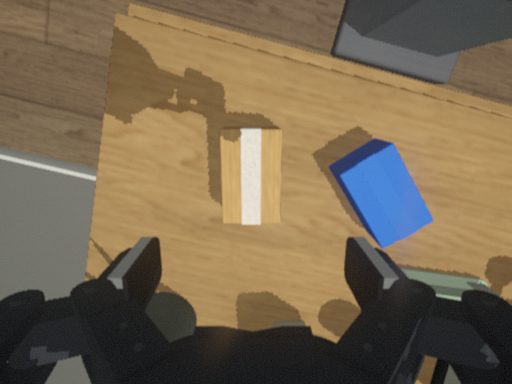

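The wrist view shows the cardboard parcel at (251,176), aligned with the jaws and within about 2 mm of my estimate. The blue box is clear to the right. I'll descend.

```bash
python3 -m inch '[[[0.035,-0.001,-0.001],0,0.08],[[0.035,0,0],0,0.08],[[0.035,0,0],0,0.08],[[0.03,0,0],0,0.08],[[0.02,0,0],0,0.08]]'
python3 -m inch '[[[0.012,0,0],0,0.08],[[0.006,0,0],0,0.08],[[0,0,0],0,0.08],[[0,0,0],0,0.0],[[0,0,0],0,0.0]]' 40
python3 -m inch '[[[0,0,0],0,0.0],[[0,0,0],0,0.0],[[0,0,0],0,0.0],[[0,0,0],0,0.0],[[0,0,0],0,0.0]]' 40
python3 - <<'E'
from h import *
tgt([.572,.145,.2],98.2)
E
```

```text
time_s: 4.63
tcp_pos: [0.4267, -0.3607, 0.0236]
tcp_rot: [126.8, 89.8, 140.2]
wrist_force: [0.2, 0.1, -1.2]
finger_gap: 0.0799
time_s: 5.05
tcp_pos: [0.4306, -0.3618, 0.0109]
tcp_rot: [-50.2, 89.8, -36.6]
wrist_force: [-0.3, 2.6, 3.3]
finger_gap: 0.058
time_s: 5.47
tcp_pos: [0.4309, -0.3619, 0.0111]
tcp_rot: [-64.3, 89.8, -50.7]
wrist_force: [-0.6, 0.5, 6.7]
finger_gap: 0.0551
t 5.47 tcp [ 0.4309 -0.3619  0.0111] toolx [ 0.003 -0.003 -1.   ] jaw yaw 103.6 toolz [0.97 0.24 0.  ] d tool [-0.1902  0.4588  0.2568] F [-0.6  0.5  6.7] gap 0.0551 q6 [-46.8  11.9  -9.7  68.2  -0.  -60.5]
turn 5.4
d after turn [-0.1902  0.4809  0.2124]
```

```bash
python3 -m inch '[[[-0.01,0,0],0,0.0],[[-0.02,0,0],0,0.0],[[-0.03,0,0],0,0.0],[[-0.035,0,0],0,0.0],[[-0.035,0,0],0,0.0]]'
python3 -m inch '[[[-0.035,0,0],0,0.0],[[-0.03,0,0],0,0.0],[[-0.02,0,0],0,0.0],[[-0.01,0,0],0,0.0],[[0,0,0],0,0.0]]'
python3 - <<'E'
from h import *
tgt([.572,.145,.23],98.2)
f=manip.grab_frame("wrist"); cv2.imwrite("pics/w2.png",f[:,:,::-1])
E
```

```text
time_s: 5.88
tcp_pos: [0.4287, -0.3594, 0.1387]
tcp_rot: [120.9, 89.8, 134.5]
wrist_force: [2.0, -0.6, -2.1]
finger_gap: 0.0553
time_s: 6.3
tcp_pos: [0.4306, -0.3614, 0.2367]
tcp_rot: [-60.6, 89.7, -46.9]
wrist_force: [-0.0, -0.8, -1.7]
finger_gap: 0.0556
t 6.3 tcp [ 0.4306 -0.3614  0.2367] toolx [ 0.004 -0.004 -1.   ] jaw yaw 103.62 toolz [0.97 0.24 0.  ] d tool [0.0052 0.4589 0.2566] F [-0.  -0.8 -1.7] gap 0.0556 q6 [-46.8   8.1  12.   93.6  -0.  -60.5]
turn 5.42
d after turn [0.0052 0.4811 0.2122]
```

View pics/w2.png

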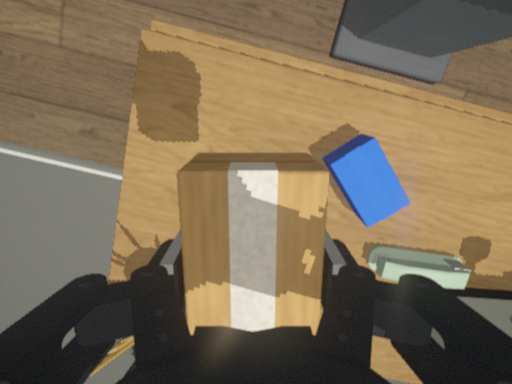

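Run:
```python
from h import *
c=manip.camera_params("wrist");K=c["camera_matrix"];T=c["tool_from_camera"]
for p in [(182,165),(326,165),(320,333),(187,333)]:
    d=T[:3,:3]@np.linalg.inv(K)@np.array([*p,1]);o=T[:3,3]; print((o+d*(-.034-o[0])/d[0]).round(4))
```

```text
[-0.034  -0.025  -0.0463]
[-0.034   0.0268 -0.0463]
[-0.034   0.0288  0.0257]
[-0.034  -0.0273  0.0256]
```

```bash
python3 -m inch '[[[0,0,0],2.7,0.0],[[0,0,0],2.7,0.0],[[0,0.017,0.0075],0,0.0],[[0,0.025,0.011],0,0.0],[[0,0.034,0.015],0,0.0]]'
python3 -m inch '[[[0,0.034,0.015],0,0.0],[[0,0.034,0.015],0,0.0],[[0,0.034,0.015],0,0.0],[[0,0.034,0.015],0,0.0],[[0,0.034,0.015],0,0.0]]'
python3 -m inch '[[[0,0.034,0.015],0,0.0],[[0,0.034,0.015],0,0.0],[[0,0.034,0.015],0,0.0],[[0,0.034,0.015],0,0.0],[[0,0.034,0.015],0,0.0]]'
python3 -m inch '[[[0,0.026,0.0115],0,0.0],[[0,0.022,0.01],0,0.0],[[0,0.013,0.006],0,0.0],[[0,0,0],0,0.0],[[0,0,0],0,0.0]]'
python3 - <<'E'
from h import *
tgt([.572,.145,.156],98.2)
for n in ("top","side","wrist"):
    f=manip.grab_frame(n); cv2.imwrite(f"pics/{n}3.png",f[:,:,::-1])
E
```

```text
time_s: 6.77
tcp_pos: [0.4504, -0.2806, 0.2295]
tcp_rot: [143.0, 89.7, 151.0]
wrist_force: [0.2, 0.8, -3.2]
finger_gap: 0.0553
time_s: 7.18
tcp_pos: [0.5006, -0.0993, 0.2302]
tcp_rot: [153.3, 89.7, 161.5]
wrist_force: [0.1, -0.4, -2.9]
finger_gap: 0.0555
time_s: 7.6
tcp_pos: [0.5505, 0.0793, 0.23]
tcp_rot: [174.6, 89.7, -177.2]
wrist_force: [0.0, 0.1, -2.9]
finger_gap: 0.0553
time_s: 8.02
tcp_pos: [0.5694, 0.1416, 0.2312]
tcp_rot: [-167.8, 89.7, -159.5]
wrist_force: [-0.1, -0.5, -2.3]
finger_gap: 0.0558
t 8.02 tcp [0.5694 0.1416 0.2312] toolx [-0.004 -0.002 -1.   ] jaw yaw 98.27 toolz [ 0.99  0.14 -0.  ] d tool [0.0752 0.003  0.0034] F [-0.1 -0.5 -2.3] gap 0.0558 q6 [ 7.5 12.4 16.3 94.2 -0.1 -0.8]
turn 0.07
d after turn [0.0752 0.003  0.0034]
```

View pics/wrist3.png

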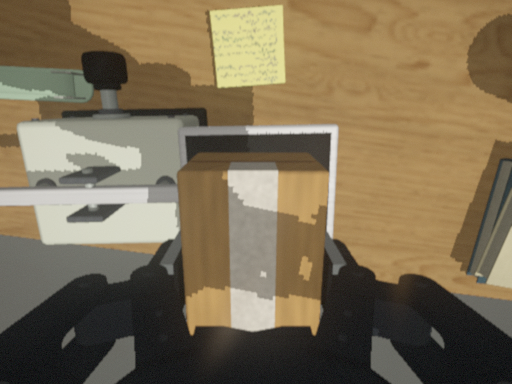

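View pics/top3.png

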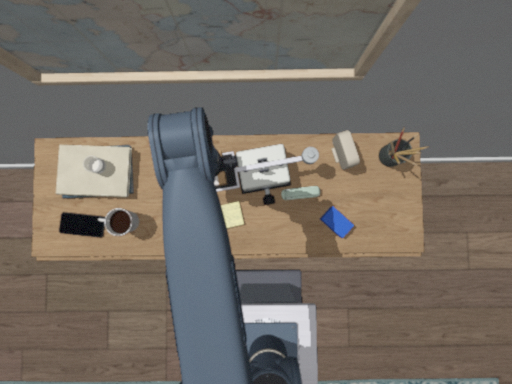

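View pics/side3.png

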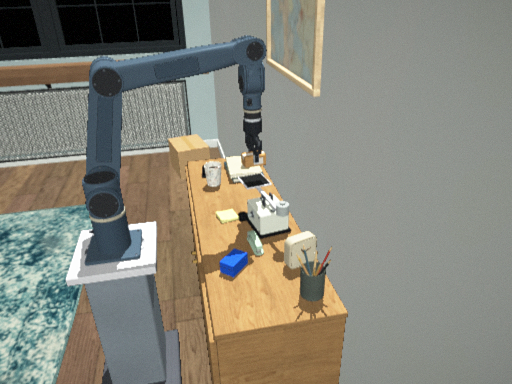

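Run:
```python
from h import *
C=cam("wrist")
a=back("wrist",(180,128),.145,C);b=back("wrist",(337,126),.145,C)
yaw=np.degrees(np.arctan2(*(a-b)[[1,0]])); u=(b-a)/np.linalg.norm(b-a); n=np.array([u[1],-u[0],0]); n*=np.sign(n[0])
print(a,b,np.linalg.norm(a-b),"pan centre",(a+b)/2+n*.055,"n yaw",np.degrees(np.arctan2(n[1],n[0])))
print("knob", back("wrist",(105,69),.089,C), proj("wrist",(.488,-.0085,.089),C))
```

```text
[0.52736893 0.08046806 0.145     ] [0.50965709 0.19488025 0.145     ] 0.11577503082438258 pan centre [0.57286558 0.14608833 0.145     ] n yaw 8.799953240352659
knob [ 0.49179661 -0.00071482  0.089     ] [96.04107294 63.04125232]
```

```bash
python3 -m inch '[[[0.01,0.004,0.003],0,0.0],[[0.02,0,0],0,0.0],[[0.02,0,0],0,0.0],[[0.012,0,0],0,0.0],[[0,0,0],0,0.0]]'
python3 -m inch '[[[0.005,0,0],0,0.0],[[0.004,0,0],0,0.0],[[0,0,0],0,0.0]]'
python3 -c "
from h import *
tgt([.572,.146,.156],98.2)"
```

```text
time_s: 8.58
tcp_pos: [0.5703, 0.1452, 0.1669]
tcp_rot: [179.7, 89.6, -172.2]
wrist_force: [-0.8, -0.5, -3.3]
finger_gap: 0.0551
time_s: 8.83
tcp_pos: [0.573, 0.146, 0.1627]
tcp_rot: [1.8, 90.0, 10.0]
wrist_force: [0.0, 0.7, -1.5]
finger_gap: 0.0553
t 8.83 tcp [0.573  0.146  0.1627] toolx [ 0.001  0.    -1.   ] jaw yaw 98.19 toolz [0.99 0.14 0.  ] d tool [ 0.0067  0.0002 -0.001 ] F [ 0.   0.7 -1.5] gap 0.0553 q6 [ 7.8 12.3  8.4 86.1  0.  -0.4]
turn -0.01
d after turn [ 0.0067  0.0002 -0.001 ]
```

```bash
python3 -m inch '[[[0.002,0,0],0,0.0],[[0,0,0],0,0.0],[[0,0,0],0,0.0]]'
python3 -m inch '[[[0.002,0,0],0,0.0],[[0,0,0],0,0.0],[[0,0,0],0,0.0]]'
python3 - <<'E'
from h import *
f=manip.grab_frame("side"); cv2.imwrite("pics/s4.png",cv2.resize(f[130:230,200:310,::-1],None,fx=5,fy=5,interpolation=cv2.INTER_CUBIC))
E
```

```text
time_s: 9.08
tcp_pos: [0.5731, 0.1462, 0.1611]
tcp_rot: [-1.1, 89.9, 7.1]
wrist_force: [0.4, 0.4, -3.1]
finger_gap: 0.0556
time_s: 9.33
tcp_pos: [0.5727, 0.1461, 0.1584]
tcp_rot: [166.3, 90.0, 174.5]
wrist_force: [0.1, -0.4, -2.9]
finger_gap: 0.0552
```

View pics/s4.png

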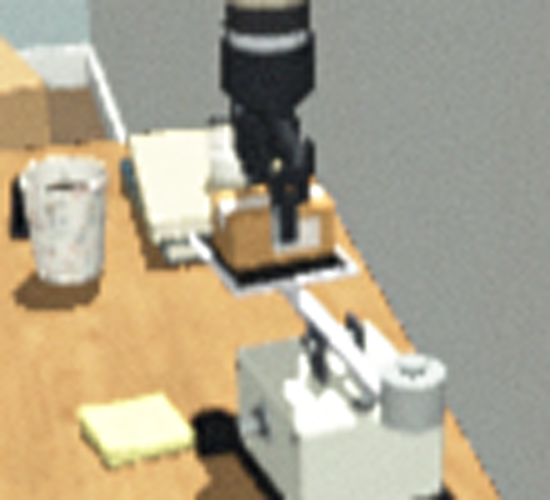

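The parcel is just above the pan mat, level, and centred. I'll come down a little further until it touches.

```bash
python3 -m inch '[[[0.0015,0,0],0,0.0],[[0,0,0],0,0.0],[[0,0,0],0,0.0]]'
python3 -m inch '[[[0.0015,0,0],0,0.0],[[0,0,0],0,0.0],[[0,0,0],0,0.0]]'
```

```text
time_s: 9.63
tcp_pos: [0.5726, 0.1461, 0.1568]
tcp_rot: [175.5, 90.0, -176.3]
wrist_force: [0.2, -0.1, -2.7]
finger_gap: 0.0557
time_s: 9.88
tcp_pos: [0.5729, 0.1461, 0.1558]
tcp_rot: [1.1, 90.0, 9.3]
wrist_force: [0.0, 0.6, -1.6]
finger_gap: 0.0557
```

```bash
python3 -m inch '[[[0.001,0,0],0,0.0],[[0,0,0],0,0.0],[[0,0,0],0,0.0]]'
python3 -m inch '[[[0,0,0],0,0.065],[[0,0,0],0,0.075],[[0,0,0],0,0.08],[[0,0,0],0,0.08],[[0,0,0],0,0.08]]'
```

```text
time_s: 10.13
tcp_pos: [0.5729, 0.1462, 0.1552]
tcp_rot: [7.2, 89.9, 15.4]
wrist_force: [-1.1, 0.5, 1.2]
finger_gap: 0.0556
time_s: 10.55
tcp_pos: [0.5728, 0.146, 0.1544]
tcp_rot: [-70.7, 90.0, -62.5]
wrist_force: [0.2, 0.2, -0.1]
finger_gap: 0.0799
```

```bash
python3 -m inch '[[[-0.01,0,0],0,0.08],[[-0.025,0,0],0,0.08],[[-0.03,0,0],0,0.08],[[-0.025,0,0],0,0.08],[[0,0,0],0,0.08]]'
python3 - <<'E'
from h import *
f=manip.grab_frame("wrist"); cv2.imwrite("pics/w5.png",f[:,:,::-1])
tgt([.488,-.0085,.17],98.2)
C=cam("wrist"); print([proj("wrist",p,C).round(0) for p in [(.572,.146,.19),(.488,-.0085,.089)]])
E
```

```text
time_s: 10.97
tcp_pos: [0.5754, 0.1464, 0.2523]
tcp_rot: [-0.5, 89.3, 7.7]
wrist_force: [1.2, 0.8, 0.7]
finger_gap: 0.0798
t 11.02 tcp [0.5749 0.1464 0.2497] toolx [ 0.009  0.001 -1.   ] jaw yaw 98.2 toolz [0.99 0.14 0.01] d tool [ 0.0788 -0.1409 -0.1088] F [ 0.7  0.7 -1.1] gap 0.08 q6 [ 7.8 12.9 19.1 95.6  0.  -0.4]
turn 0.0
d after turn [ 0.0788 -0.1409 -0.1088]
[array([252., 200.]), array([98., 56.])]
```

View pics/w5.png

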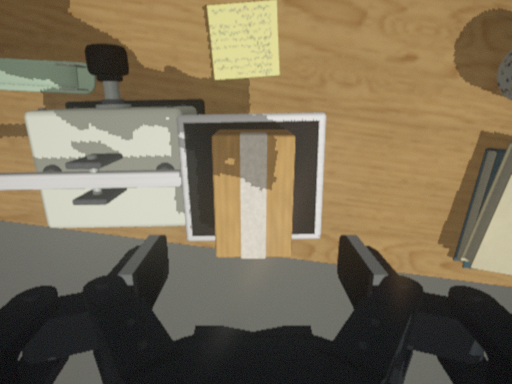

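The parcel stands squarely mid-pan at (254,196). Now over to the knob.

```bash
python3 -m inch '[[[0,-0.012,-0.01],0,0.065],[[0,-0.025,-0.02],0,0.065],[[0,-0.03,-0.023],0,0.065],[[0,-0.03,-0.023],0,0.065],[[0,-0.025,-0.02],0,0.065]]'
python3 -m inch '[[[0.02,-0.019,-0.013],0,0.065],[[0.03,0,0],0,0.065],[[0.028,0,0],0,0.065],[[0,0,0],0,0.065],[[0,0,0],0,0.065]]'
python3 - <<'E'
from h import *
f=manip.grab_frame("wrist"); cv2.imwrite("pics/w6.png",f[:,:,::-1])
tgt([.488,-.0085,.054],98.2)
print(manip.look_for("wrist","knob_grip"))
C=cam("wrist"); print([proj("wrist",p,C).round(0) for p in [(.488,-.0085,.089),(.474,-.0105,.07),(.502,-.0065,.07)]])
E
```

```text
time_s: 11.43
tcp_pos: [0.4936, 0.0102, 0.2437]
tcp_rot: [-170.0, 89.9, -161.8]
wrist_force: [0.0, -0.2, -0.1]
finger_gap: 0.0649
time_s: 11.85
tcp_pos: [0.4828, -0.0088, 0.1642]
tcp_rot: [162.8, 89.7, 170.9]
wrist_force: [0.2, 0.1, 0.5]
finger_gap: 0.0643
t 11.9 tcp [ 0.4846 -0.0089  0.1666] toolx [-0.001  0.    -1.   ] jaw yaw 98.22 toolz [ 0.99  0.14 -0.  ] d tool [ 0.1125 -0.0002  0.0035] F [ 0.4 -0.4  0.5] gap 0.0649 q6 [ -9.   -3.5  -7.9  85.7  -0.  -17.2]
turn 0.02
d after turn [ 0.1125 -0.0002  0.0035]
[{'rect': [251.6, 214.8, 48.5, 65.9], 'confidence': 0.87}]
[array([252., 199.]), array([252., 176.]), array([252., 209.])]
```

View pics/w6.png

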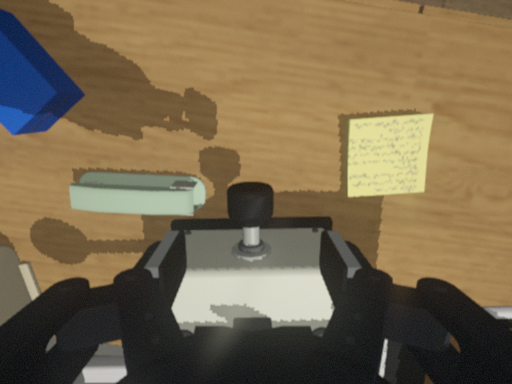

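Run:
```python
from h import *
f=cv2.imread("pics/w6.png")[170:270,200:310]; f=cv2.convertScaleAbs(f,alpha=1.8,beta=20); cv2.imwrite("pics/w6c.png",cv2.resize(f,None,fx=6,fy=6,interpolation=cv2.INTER_CUBIC))
C=cam("wrist")
for r in (183,188,192,220,226): print(r,back("wrist",(251.5,r),.089,C).round(4), manip.state()["tcp_pos"])
```

```text
183 [ 0.4754 -0.0109  0.089 ] [ 0.48582367 -0.00893311  0.16804614]
188 [ 0.4792 -0.0104  0.089 ] [ 0.48582367 -0.00893311  0.16804614]
192 [ 0.4823 -0.0099  0.089 ] [ 0.48582367 -0.00893311  0.16804614]
220 [ 0.5045 -0.0067  0.089 ] [ 0.48582367 -0.00893311  0.16804614]
226 [ 0.5094 -0.006   0.089 ] [ 0.48582367 -0.00893311  0.16804614]
```

View pics/w6c.png

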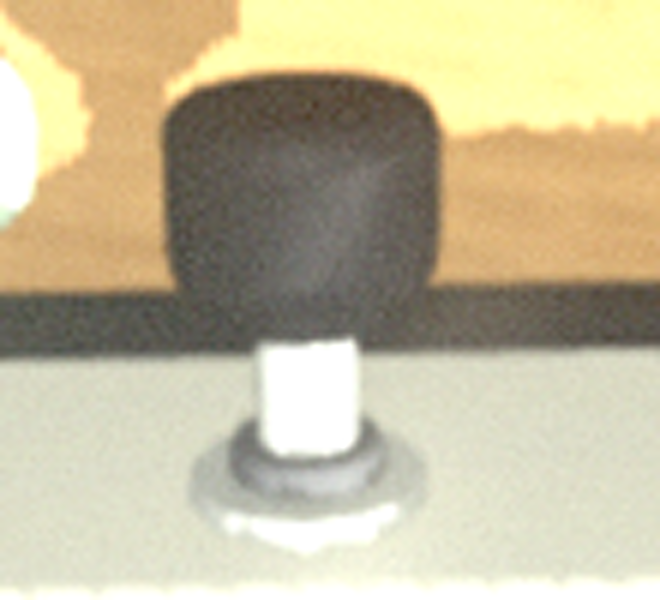

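```bash
python3 -m inch '[[[0.02,0,0.006],0,0.055],[[0.03,0,0],0,0.055],[[0.03,0,0],0,0.055],[[0.02,0,0],0,0.055],[[0.01,0,0],0,0.055]]'
python3 -m inch '[[[0.007,0,0],0,0.055],[[0,0,0],0,0.055],[[0,0,0],0,0.055]]'
python3 - <<'E'
from h import *
f=manip.grab_frame("wrist"); cv2.imwrite("pics/w7.png",f[:,:,::-1])
tgt([.491,-.008,.05],98.2)
E
```

```text
time_s: 12.37
tcp_pos: [0.4911, -0.0078, 0.0559]
tcp_rot: [164.3, 90.0, 172.5]
wrist_force: [-0.1, -0.2, -0.1]
finger_gap: 0.0548
time_s: 12.62
tcp_pos: [0.4925, -0.0083, 0.0513]
tcp_rot: [-17.4, 89.8, -9.2]
wrist_force: [-0.6, 0.1, -0.1]
finger_gap: 0.0553
t 12.67 tcp [ 0.4928 -0.0084  0.0517] toolx [ 0.004 -0.001 -1.   ] jaw yaw 98.22 toolz [0.99 0.14 0.  ] d tool [ 0.0017  0.0006 -0.0017] F [ 1.   0.8 -0.3] gap 0.0547 q6 [ -8.8  -0.  -17.7  72.1  -0.  -17. ]
turn 0.02
d after turn [ 0.0017  0.0006 -0.0017]
```

View pics/w7.png

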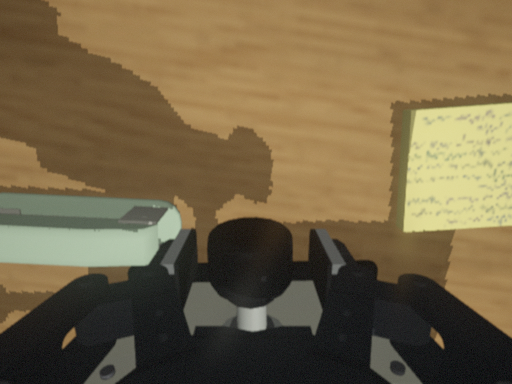

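```bash
python3 -m inch '[[[0.002,0,0],0,0.03],[[0,0,0],0,0.02],[[0,0,0],0,0.0],[[0,0,0],0,0.0],[[0,0,0],0,0.0]]' 50
python3 -m inch '[[[0,0,0],0,0.0],[[0,0,0],0,0.0]]' 50
```

```text
time_s: 13.08
tcp_pos: [0.4927, -0.0093, 0.0496]
tcp_rot: [-41.2, 89.7, -33.0]
wrist_force: [-0.6, -2.2, 5.4]
finger_gap: 0.0365
time_s: 13.25
tcp_pos: [0.4927, -0.0093, 0.0496]
tcp_rot: [-40.9, 89.7, -32.7]
wrist_force: [0.4, -2.8, 6.9]
finger_gap: 0.0367
```

```bash
python3 -m inch '[[[0,0,-0.004],0,0.0],[[0,0,-0.004],0,0.0],[[0,0,-0.004],0,0.0],[[0,0,-0.004],0,0.0],[[0,0,-0.004],0,0.0]]' 
python3 -m inch '[[[0,0,-0.004],0,0.0],[[0,0,-0.003],0,0.0],[[0,0,-0.003],0,0.0],[[0,0,-0.001],0,0.0],[[0,0,0],0,0.0]]' 
python3 -c "
from h import *
tgt([.491,-.008,.05],98.2)"
```

```text
time_s: 13.67
tcp_pos: [0.4721, -0.0126, 0.0495]
tcp_rot: [-63.3, 89.7, -55.1]
wrist_force: [-1.1, -5.2, 8.1]
finger_gap: 0.0362
time_s: 14.08
tcp_pos: [0.4631, -0.0141, 0.0496]
tcp_rot: [-33.2, 89.6, -25.0]
wrist_force: [4.5, -3.8, 4.1]
finger_gap: 0.0365
t 14.08 tcp [ 0.4631 -0.0141  0.0496] toolx [ 0.007 -0.003 -1.   ] jaw yaw 98.18 toolz [0.99 0.14 0.01] d tool [-0.0002  0.0021  0.0285] F [ 4.5 -3.8  4.1] gap 0.0365 q6 [-10.   -4.6 -22.4  71.8  -0.1 -18.2]
turn -0.02
d after turn [-0.0002  0.0021  0.0285]
```

```bash
python3 -m inch '[[[0,0,0],0,0.0],[[0,0,0],0,0.0],[[0,0,0],0,0.0],[[0,0,0],0,0.0],[[0,0,0],0,0.0]]' 
python3 -m inch '[[[0,0,0],0,0.0],[[0,0,0],0,0.0],[[0,0,0],0,0.0],[[0,0,0],0,0.0],[[0,0,0],0,0.0]]' 
python3 -m inch '[[[0,0,0],0,0.0],[[0,0,0],0,0.0],[[0,0,0],0,0.0],[[0,0,0],0,0.0],[[0,0,0],0,0.0]]'
python3 - <<'E'
from h import *
f=manip.grab_frame("side"); cv2.imwrite("pics/s8.png",cv2.resize(f[130:250,200:330,::-1],None,fx=4.5,fy=4.5,interpolation=cv2.INTER_CUBIC))
f=manip.grab_frame("wrist"); cv2.imwrite("pics/w8.png",f[:,:,::-1])
E
```

```text
time_s: 14.5
tcp_pos: [0.4631, -0.0141, 0.0496]
tcp_rot: [-35.4, 89.6, -27.2]
wrist_force: [4.0, -4.4, 4.6]
finger_gap: 0.0367
time_s: 14.92
tcp_pos: [0.4631, -0.0141, 0.0496]
tcp_rot: [-35.4, 89.6, -27.3]
wrist_force: [4.0, -5.1, 4.7]
finger_gap: 0.0363
time_s: 15.33
tcp_pos: [0.4631, -0.0141, 0.0496]
tcp_rot: [-35.4, 89.6, -27.2]
wrist_force: [4.1, -4.4, 5.0]
finger_gap: 0.036
```

View pics/s8.png

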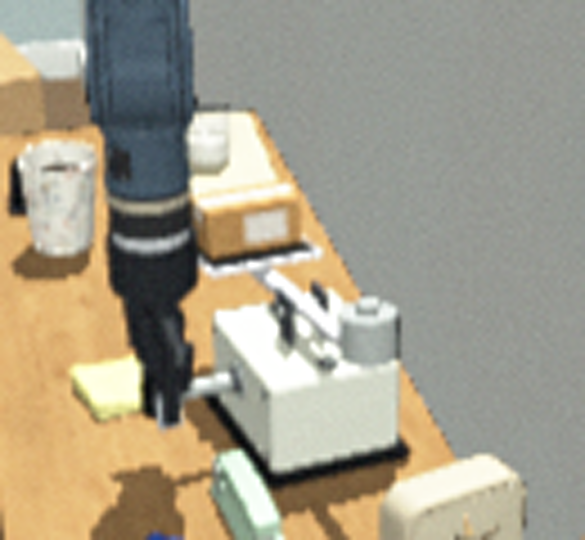

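View pics/w8.png

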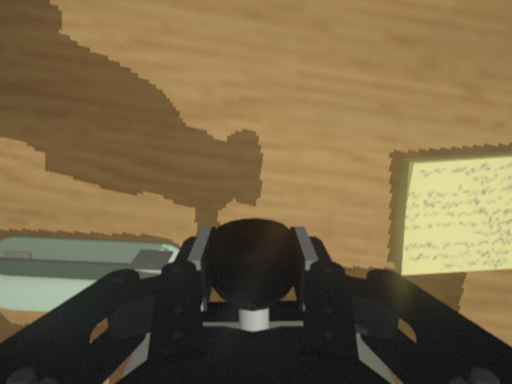

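The counterweight has risen about 4.5 px, which matches 0.12 rad, and the parcel is flat on the sunken pan. The knob is out 30 mm with no slip in the grip. Pushing home.

```bash
python3 -m inch '[[[0,0,0.003],0,0.0],[[0,0,0.004],0,0.0],[[0,0,0.004],0,0.0],[[0,0,0.004],0,0.0],[[0,0,0.004],0,0.0]]' 
python3 -m inch '[[[0,0,0.003],0,0.0],[[0,0,0.003],0,0.0],[[0,0,0.003],0,0.0],[[0,0,0.003],0,0.0],[[0,0,0],0,0.0]]' 
python3 -m inch '[[[0,0,0.001],0,0.0],[[0,0,0],0,0.0],[[0,0,0],0,0.0]]'
```

```text
time_s: 15.85
tcp_pos: [0.4791, -0.0115, 0.0495]
tcp_rot: [-95.1, 89.8, -87.0]
wrist_force: [-2.1, -5.0, 9.8]
finger_gap: 0.0363
time_s: 16.27
tcp_pos: [0.4927, -0.0093, 0.0496]
tcp_rot: [-42.9, 89.7, -34.7]
wrist_force: [1.9, -2.7, 7.5]
finger_gap: 0.0367
time_s: 16.52
tcp_pos: [0.4927, -0.0093, 0.0495]
tcp_rot: [-61.9, 89.8, -53.7]
wrist_force: [-0.1, -3.8, 9.8]
finger_gap: 0.0362
```

```bash
python3 -m inch '[[[0,0,0.002],0,0.0],[[0,0,0],0,0.0],[[0,0,0],0,0.0],[[0,0,0],0,0.04],[[0,0,0],0,0.055]]' 
python3 -m inch '[[[0,0,0],0,0.055],[[-0.01,0,0],0,0.055],[[-0.02,0,0],0,0.055],[[-0.03,0,0],0,0.055],[[-0.03,0,0],0,0.055]]' 
python3 -m inch '[[[-0.03,0,0],0,0.055],[[-0.02,0,-0.02],0,0.055],[[0,0,-0.03],0,0.055],[[0,0,-0.02],0,0.055],[[0,0,0],0,0.055]]'
python3 - <<'E'
from h import *
tgt([.491,-.008,.05])
f=manip.grab_frame("side"); cv2.imwrite("pics/s9.png",cv2.resize(f[130:250,200:330,::-1],None,fx=4.5,fy=4.5,interpolation=cv2.INTER_CUBIC))
f=manip.grab_frame("wrist"); cv2.imwrite("pics/w9.png",f[:,:,::-1])
f=manip.grab_frame("top"); cv2.imwrite("pics/t9.png",cv2.resize(f[120:270,180:420,::-1],None,fx=3,fy=3))
C=cam("wrist"); print([proj("wrist",p,C).round(0) for p in [(.491,-.008,.089)]])
E
```

```text
time_s: 16.93
tcp_pos: [0.4929, -0.0072, 0.0471]
tcp_rot: [123.9, 89.9, 132.0]
wrist_force: [0.2, 0.5, 0.6]
finger_gap: 0.0505
time_s: 17.35
tcp_pos: [0.4923, -0.007, 0.1373]
tcp_rot: [151.3, 89.8, 159.5]
wrist_force: [0.8, 0.4, 0.0]
finger_gap: 0.0548
time_s: 17.77
tcp_pos: [0.4217, -0.0173, 0.1885]
tcp_rot: [148.6, 89.9, 156.8]
wrist_force: [0.1, -0.1, -0.3]
finger_gap: 0.0549
t 17.77 tcp [ 0.4217 -0.0173  0.1885] toolx [-0.001  0.001 -1.   ] jaw yaw 98.18 toolz [ 0.99  0.14 -0.  ] d tool [ 0.1384 -0.0007  0.0701] F [ 0.1 -0.1 -0.3] gap 0.0549 q6 [-11.5 -12.9 -13.8  89.2   0.  -19.7]
[array([252., 263.])]
```

View pics/s9.png

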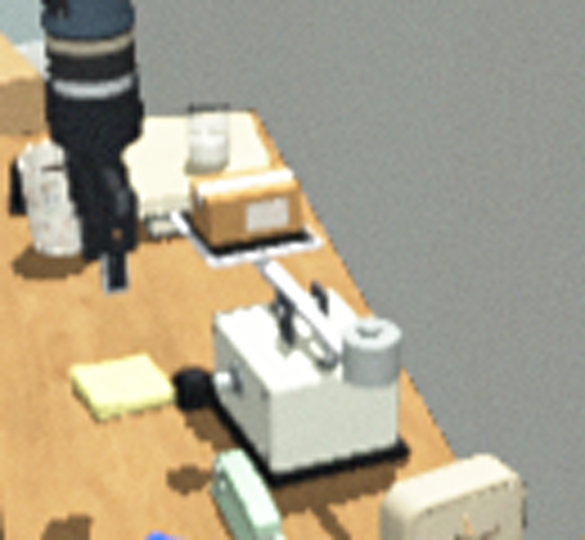

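View pics/w9.png

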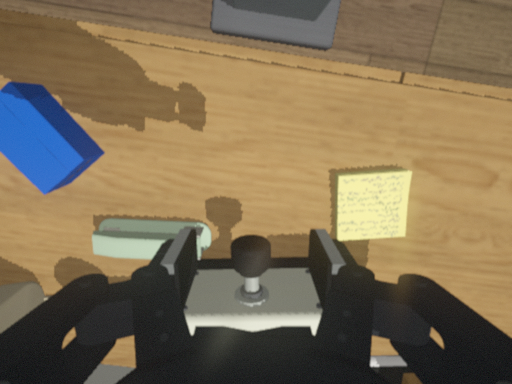

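View pics/t9.png

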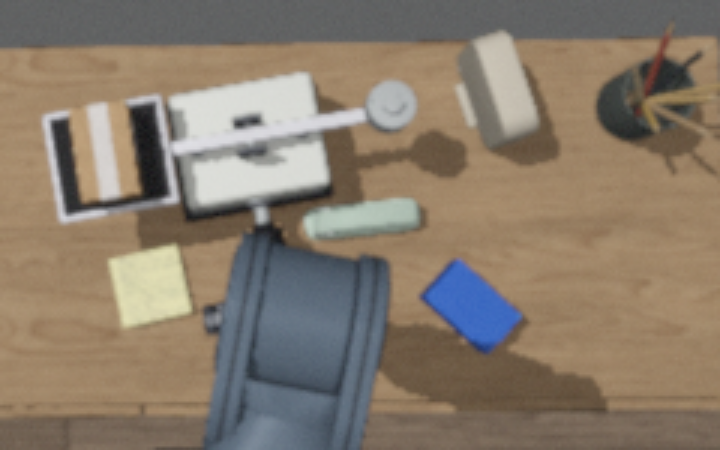

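```bash
python3 -c "
from rig import manip
s=manip.state();print(s['qd'].round(2),s['wrist_force'].round(1));print(manip.sign_off())"
```

```text
[ 0.24  1.34  0.62 -0.29 -0.26 -0.02] [0.  0.2 0.2]
the job is handed in; nothing more can be done
None
```

I handed the job in at about 18 s. The parcel is heavier than the counterweight: once the beam was free, the pan sank with the parcel on it. `sign_off` gives no verdict, so everything below comes from my own checks.

- **Placing:** I set the parcel flat on the pan and let go with the beam still locked. The wrist picture put it within a few millimetres of the pan's centre.
- **Freeing the beam:** I pulled the knob out by about 30 mm of tool travel, with no visible slip in the grip, and waited about 1.3 s. The counterweight rose about 4 to 5 pixels in the side picture, which fits the full 0.12 rad tilt.
- **Locking again:** I pushed the knob back until the tool was at the same spot as before the pull (x 0.4927). I then released it and backed off.

**Last checks:** The final pictures show the knob in, the counterweight back at its locked height and the parcel centred on the pan. The stapler, pad, clock, pencil cup and blue box look undisturbed. The mug was partly hidden behind the arm in the last side picture, but the arm never went near it. The wrist force was about 0 N.

**Disagreements:** The knob position measured from different views differed by up to 8 mm, so I used a compromise and the grip still held well. At the first grasp the tool also sat about 4 mm higher than commanded; I allowed for that when placing the parcel.

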